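Tap jammed pebbles out of a tilted storage jar into a kit box

TASK

Bring the empty clear plastic box under the mouth of the glass jar that hangs neck-down in the wire stand, then tap the side of the jar with a few quick, light knocks until all four pebbles jammed in its neck have dropped out, so that all four end up lying in the box. Leave the box standing flat on the table with the pebbles in it, do not hit the jar hard, and leave the mug, the tumbler and the capped jar where they are.

Things in the scene. Friction and masses are not known exactly. Their poses are not given: they have to be found in the camera images.
- stand: Bottle stand, fixed to the table. Origin on the table, z up. Wooden foot board 18 mm high, from x = -75 to +75 mm and y = -55 to +75 mm in this frame. Spring-steel wire legs (5 mm thick, within x = +-33 mm) rise from its middle, leaning to y = -50 mm at 190 mm height, and carry the jar over the stand's -y side, its mouth 120 mm out from the origin.
- bottle: Clear glass jar hanging neck-down, its axis 70 degrees below the horizontal. Origin: centre of its flat bottom, now its upper end (257 mm high; topmost edge 272 mm). Its z runs from bottom to mouth, its x is level (the stand's x). 84 mm wide for the first 110 mm, then a 45 degree shoulder, then a neck of 48 mm outer, 40 mm inner width; 148 mm long, 320 g. Wire hoops 62 and 117 mm from the bottom.
- bottle_upper (a point): Point on the jar's axis 30 mm from its bottom, 229 mm high: the side walls 42 mm from it (bare for 55 mm from the bottom) are the place to knock. The stand lets the jar give along its x only, either way, 2 N per mm, 12 mm at most; it springs back. Slow pushes free nothing; quick knocks (0.12 to 0.3 m/s, moving the jar 4 to 7 mm and straight back) do, each none, some or all pebbles; 1 to 8 are needed.
- bottle_mouth (a point): Centre of the jar's open mouth (40 mm inner width), its lower end, about 118 mm above the table. The pebbles fall from here and scatter: most land within 35 mm of the point below it, on average 10 mm to the stand's -y side.
- box: Empty open box of clear plastic, loose, 150 g. Origin at the centre of its underside, z up; 170 mm along its x, 120 mm along its y, 68 mm high, walls and floor 3 mm thick (inside 164 by 114 mm); a rim on the top 6 mm stands out 3 mm all round (176 by 126 mm). It slides easily on the table and fits under the jar with 45 mm to spare.
- pebble0: Grey washed pebble, an egg shape about 26 mm long and 21 mm thick, 16 g, origin at its middle. One of four alike, jammed in the shoulder and neck of the jar at the start.
- pebble1: Grey washed pebble, an egg shape about 26 mm long and 21 mm thick, 16 g, origin at its middle. As pebble0.
- pebble2: Grey washed pebble, an egg shape about 26 mm long and 21 mm thick, 16 g, origin at its middle. As pebble0.
- pebble3: Grey washed pebble, an egg shape about 26 mm long and 21 mm thick, 16 g, origin at its middle. As pebble0.
- mug: White ceramic mug standing on the table, 76 mm wide and 85 mm high, handle on its +y side; origin at the centre of its underside. Not to be disturbed.
- tumbler: Empty drinking glass standing on the table, 72 mm wide and 95 mm high; origin at the centre of its underside. Not to be disturbed.
- spare_jar: Capped glass jar standing on the table, 68 mm wide and 110 mm high; origin at the centre of its underside. Not to be disturbed.
Things that resemble listed ones, but are neither listed nor needed, are in the scene too. Of the things shaped like the box, the clear one is meant.

How it is judged:
By the outcome, as a careful person would: the job done as asked, in the order asked, and still so for the second after the job is handed in, with the robot touching nothing.
It also fails if it takes over 61 s, if anything falls off the work surface, if the arm or the gripper's body presses on something with over 40 N, if the wrist force passes 120 N, or if a joint passes its speed limit or range.

ROBOT

A 6-joint arm with a two-finger parallel gripper is mounted at the origin on the work surface. World frame = base frame: x ahead of the robot, y to its left, z up, the work surface at z = 0. Lengths are in mm, angles in rad, forces in N, time in s.
With the tool pointing down it reaches from about 275 to 975 mm from the base axis. Payload 8.4 kg.
Tool frame: the origin (TCP) lies on the centre line of the jaws, within the pads' length; the fingertips stand 22 mm ahead of it and the grasp point (between the pads) lies 3 mm ahead of it; z points along the fingers, y is the line along which they close (so a half turn about z gives the same grasp; the last joint's range is limited). The gripper opens to 92 mm and grips with 3 to 60 N. Pads are 20 mm wide; open, the fingers measure 128 mm over their backs; the gripper's body (75 mm by 189 mm) begins 69 mm behind the grasp point.
Start: joints at [1.199, 0.353, 1.633, -0, 1.155, -0.002], TCP at [225.892, 582.753, 214.483] pointing down, gripper open.
Joint ranges: [-2.63, 2.63], [-0.92, 2.1], [0.06, 2.66], [-1.3, 4.44], [0, 2.69], [-3.02, 3.02]. Speed limits (rad/s): [2.22, 2.22, 2.79, 3.14, 3.14, 3.14].

INTERFACE

Orientations are given as a unit quaternion [w, x, y, z].
In Python, from station import env, capture, job, look_for, cut_out gives the robot as it stands.
- The arm moves only by the tool drive_tool, never from a script. Its argument "plan" is a list of rows, each a list of 3 entries, a list of its own where there are three numbers: the gripper's target within -1 to 1 (fully open at 1, half-way at 0, shut at -1), then the shift along the tool's x, y, z each as a share of 0.4 m, from -1 to 1, then the turn, a rotation vector about the tool's x, y, z each as a share of 0.5 rad, from -1 to 1. In form: [[grip, [dx, dy, dz], [wx, wy, wz]], ...]. A call has 1 to 12 rows; each row shifts and turns the commanded pose from where the row before left it, along the tool's axes as they then stand; what a row does not reach is not made up. A row lasts 1/12 s, in which the tool goes at most 41.7 mm and 7.16 degrees, less where a joint would pass 70% of its speed; a pose out of reach is approached as far as the arm can. A call with a number of a shift or a turn outside -1 to 1 is refused whole. A call with a gripper value outside its range is refused whole. The fingers move at their own pace and stop on an object; "squeeze" is the grip in N (left out, the last holds). Time passes only in rows, so rows that do not move let the fingers close. It gives the time, the measured TCP pose, the force, the opening and the grip force at its end, in the units of the state.
- env.get_obs(): the state, without advancing time (a new reading comes with each control period).
- capture(name): name is "scene" or "top" or "wrist"; returns a dict with "pixels" (384x512x3 uint8, red, green, blue), "range_z" (384x512 float32, mm along the optical axis (not along the pixel's ray), 0 where there is no reading), "mtx" (3x3 intrinsics, pixels), "xyz" and "attitude" of the camera in the world. Camera axes: x right, y up, looking along -z (the intrinsics and any distortion apply to the point x, -y, -z); pixel columns grow to the right and rows downward; lengths in mm; the calibration is good to about 2 mm. A picture is of the moment at which its call begins.
- job.finish_job(): hands the job in; it is judged then, once.
Trained networks look in a picture, given as the dict that the camera call returned (one of the last four; its "shot" number tells which), for a name from the list of things; names that differ only in an ending like _2 or _b are one class to them, and where a whole thing is asked for, a point or a joint stands for the part that bears it (a point fixed in the world has none). Each returns a list of dicts, best first, with "confidence" (0 to 1); they miss things now and then, are a little off and sometimes report something else, mostly with a low value. They report only what shows in the picture. A call takes as long as a camera call. They do not tell look-alikes from the thing itself.
- look_for(picture, query): "point" ([row, column] in pixels, amid what is visible of it).
- cut_out(picture, query): "region" (384x512 bool, what is visible of it) and "point" ([row, column] in pixels, amid what is visible of it).
The state is a dict: "t": time; "joint_positions": joint angles; "dq": joint speeds; "joint_torque": joint torques, N m; "tcp_pos": TCP position; "ee_rot": TCP orientation; "wrist_force": force on the tool from outside, world axes, zero at the start; "torque": the same for the moment, N m; "opening": finger opening in mm; "finger_force": force on a finger pad.
Only numpy, scipy, OpenCV 4.12 (cv2) and the standard library are available. Lean on these libraries where they do the work, as an engineer would, in place of code of your own. Each camera call takes 0.05 s, during which the arm holds its last target. There are 200 camera calls.

## Working session

There is one attempt and no reset: what is moved stays moved. The work goes in short steps, Python scripts to look and compute and a tool call to move; the robot and the scene stay as the last step left them, time stands still between calls to the robot, and variables do not carry over. Pictures are saved under pics/ and viewed, at most 10 in all, crops included, and the job is handed in when it is done.

Besides the shell and the picture viewer there is one more tool, called after "Call:" as a command line: name --argument value ..., lists and objects as JSON in quotes. drive_tool: Moves the arm, as the interface text tells. Its arguments: {"type":"object","properties":{"plan":{"type":"array"},"squeeze":{"type":"number"}},"required":["plan"]}

```bash
mkdir -p pics; cat > h.py <<'E'
import numpy as np, cv2
from station import env, capture, job, look_for, cut_out
from scipy.spatial.transform import Rotation as R
def rot(q): return R.from_quat([q[1],q[2],q[3],q[0]]).as_matrix()
def A(p):
    a=np.array(p["attitude"]); return a if a.shape==(3,3) else rot(a)
def cloud(p):
    K=np.array(p["mtx"]); d=p["range_z"]; v,u=np.mgrid[:384,:512]
    c=np.stack([(u-K[0,2])/K[0,0]*d,-(v-K[1,2])/K[1,1]*d,-d],-1)
    return c@A(p).T+np.array(p["xyz"])
def ray(p,z,rc):
    K=np.array(p["mtx"]); r,c=rc
    d=A(p)@np.array([(c-K[0,2])/K[0,0],-(r-K[1,2])/K[1,1],-1]); o=np.array(p["xyz"])
    return o+d*(z-o[2])/d[2]
def save(n,im): cv2.imwrite("pics/"+n,cv2.cvtColor(im,cv2.COLOR_RGB2BGR))
E
python3 - <<'E'
from h import *
np.set_printoptions(precision=1,suppress=True)
o=env.get_obs(); print(o["t"],o["ee_rot"],o["opening"])
for n in ["scene","top"]:
    p=capture(n); save(n+"1.png",p["pixels"]); X=cloud(p); print(n,p["mtx"],p["xyz"],p["attitude"],p.keys())
    for q in ["stand","bottle","box","mug","tumbler","spare_jar","pebble0","bottle_mouth"]:
        for f in cut_out(p,q)[:3]:
            r=f["region"]; P=X[r&(p["range_z"]>0)]
            print(q,f["confidence"].__round__(2),np.array(f["point"]),r.sum(),np.percentile(P,[2,50,98],axis=0).round(0).tolist() if len(P) else None, ray(p,30,f["point"]))
E
```

```text
0.0 [-0.   0.2  1.  -0. ] 92.1363233345775
scene [[382.6   0.  258.7]
 [  0.  382.6 195.4]
 [  0.    0.    1. ]] [1392.   168.3  899.6] [0.5 0.3 0.3 0.7] dict_keys(['pixels', 'range_z', 'mtx', 'xyz', 'attitude', 'shot'])
stand 0.64 [240.9 331. ] 3326 [[494.0, 64.0, 3.0], [586.0, 156.0, 21.0], [648.0, 267.0, 265.0]] [525.1 158.7  30. ]
bottle 0.75 [205.8 320.9] 1434 [[528.0, 60.0, 124.0], [587.0, 109.0, 231.0], [602.0, 159.0, 268.0]] [369.1  99.5  30. ]
box 0.91 [222.7 216.6] 2380 [[473.0, -284.0, -1.0], [559.0, -217.0, 28.0], [660.0, -135.0, 69.0]] [ 561.4 -211.1   30. ]
box 0.86 [235.8 138.1] 2354 [[596.0, -518.0, -0.0], [680.0, -439.0, 23.0], [790.0, -342.0, 69.0]] [ 693.6 -421.4   30. ]
box 0.84 [185.8 128. ] 1834 [[399.0, -671.0, 0.0], [493.0, -585.0, 34.0], [592.0, -491.0, 69.0]] [ 483.  -587.5   30. ]
mug 0.66 [297.8 305.3] 1184 [[733.0, 85.0, -0.0], [781.0, 123.0, 51.0], [807.0, 178.0, 86.0]] [758. 125.  30.]
tumbler 0.97 [285.8 241.5] 884 [[762.0, -81.0, 4.0], [799.0, -48.0, 61.0], [829.0, -16.0, 96.0]] [773.9 -51.7  30. ]
spare_jar 0.69 [264.1 422.4] 989 [[485.0, 378.0, -0.0
[... 977 characters left out ...]
 1578 [[480.0, -282.0, -4.0], [568.0, -216.0, 5.0], [652.0, -146.0, 72.0]] [ 574.8 -212.8   30. ]
mug 0.96 [140.4 213.9] 440 [[730.0, 80.0, -2.0], [775.0, 123.0, 29.0], [802.0, 174.0, 89.0]] [769.9 130.4  30. ]
tumbler 0.86 [128.5 261.3] 355 [[759.0, -83.0, -2.0], [805.0, -51.0, 32.0], [852.0, -19.0, 98.0]] [813.3 -52.6  30. ]
spare_jar 0.6 [197.2 137.9] 385 [[529.0, 374.0, 10.0], [558.0, 394.0, 106.0], [589.0, 431.0, 116.0]] [555.4 420.7  30. ]
spare_jar 0.42 [189.8 302. ] 1670 [[476.0, -282.0, -4.0], [567.0, -216.0, 5.0], [654.0, -145.0, 72.0]] [ 573.8 -203.7   30. ]
bottle_mouth 0.93 [191.9 217.8] 835 [[516.0, 53.0, 163.0], [553.0, 102.0, 251.0], [596.0, 157.0, 270.0]] [570.8 116.1  30. ]
```

```bash
python3 -c "
import cv2,numpy as np
a=cv2.imread('pics/scene1.png')[80:380,40:490];cv2.imwrite('pics/scene1b.png',cv2.resize(a,(800,533),interpolation=3))
b=cv2.imread('pics/top1.png')[100:320,100:420];cv2.imwrite('pics/top1b.png',cv2.resize(b,(800,550),interpolation=3))"
```

```text
(no output)
```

View pics/scene1b.png

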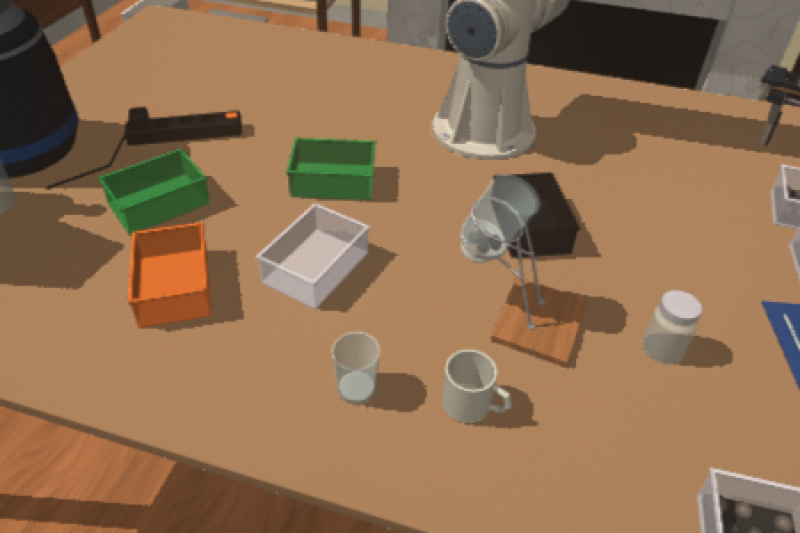

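View pics/top1b.png

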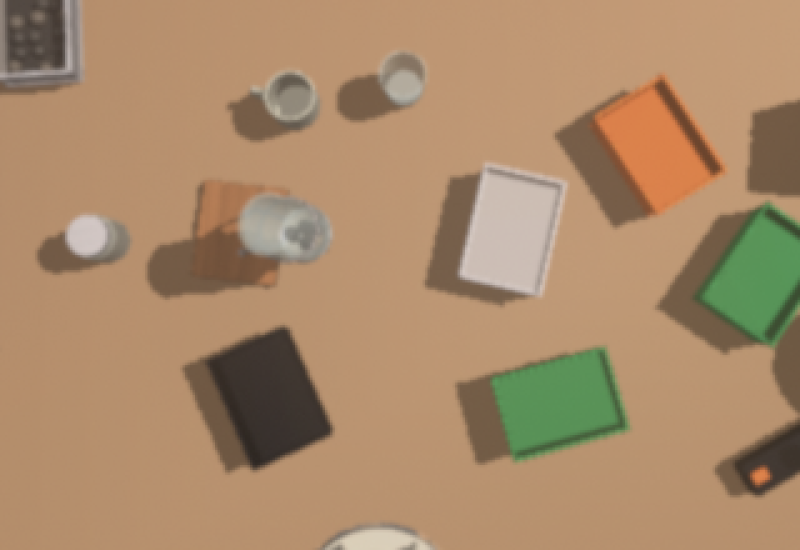

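Candidates for the box, in top-crop pixels: clear/greyish (512,230), orange (658,145), greens (560,403) and (775,275), black (270,397). Only (512,230) is clear and empty. The other whitish trays, at the far left, already hold things. The jar with its pebbles is at (285,228), on the wooden foot at (240,232). Next I'll measure the box, stand and jar, and make a crop to confirm the box.

```bash
python3 - <<'E'
from h import *
np.set_printoptions(precision=1,suppress=True)
o=env.get_obs(); print(rot(o["ee_rot"]))
ps={n:capture(n) for n in ["scene","top"]}
def rect(P): 
    c,s,a=cv2.minAreaRect(P[:,:2].astype(np.float32)); return np.array(c),np.array(s),round(a,1)
for n,p in ps.items():
    X=cloud(p); ok=p["range_z"]>0
    im=p["pixels"].astype(int)
    # box rim
    m=ok&(abs(X[...,0]-567)<130)&(abs(X[...,1]+214)<110)&(X[...,2]>62)&(X[...,2]<78)
    print(n,"box rim",m.sum(),rect(X[m]))
    m2=ok&(abs(X[...,0]-570)<120)&(X[...,1]>60)&(X[...,1]<290)&(X[...,2]>13)&(X[...,2]<25)
    print(n,"board",m2.sum(),rect(X[m2]),np.median(X[m2],0))
    m3=ok&(abs(X[...,0]-570)<120)&(X[...,1]>20)&(X[...,1]<290)&(X[...,2]>110)
    P=X[m3]; print("jar",P.min(0),P.max(0)); 
    for z0,z1 in[(110,150),(150,190),(190,230),(230,262),(255,280)]:
        Q=P[(P[:,2]>z0)&(P[:,2]<z1)]
        if len(Q)>5: print(z0,len(Q),np.percentile(Q,[3,97],axis=0).ravel())
s,t=ps["scene"]["pixels"],ps["top"]["pixels"]
c=cv2.resize(s[190:260,170:260],(450,350),interpolation=3); d=cv2.resize(t[160:230,270:340],(350,350),interpolation=3)
save("box.png",np.hstack([c,d]))
E
```

```text
[[-0.9  0.4  0. ]
 [ 0.4  0.9  0. ]
 [ 0.   0.  -1. ]]
scene box rim 369 (array([ 565.9, -208.4]), array([128.3, 181.3]), 76.7)
scene board 1566 (array([571.8, 206. ]), array([130. , 153.7]), 82.4) [581.6 209.4  17.9]
jar [519.6  51.8 110.3] [604.6 175.8 271.6]
110 167 [536.6  58.3 113.8 596.6 170.5 148. ]
150 326 [543.3  55.7 151.1 599.2 155.4 188.8]
190 355 [560.3  65.3 191.4 601.8 146.3 228.6]
230 584 [526.4  81.6 231.7 601.9 160.3 261.2]
255 317 [523.4  88.3 255.5 598.2 133.6 269.7]
top box rim 262 (array([ 563.9, -211.6]), array([125.8, 176.5]), 75.7)
top board 812 (array([573.4, 211.7]), array([148.2, 154.5]), 82.7) [557.7 221.4  18.2]
jar [511.4  49.1 123.1] [601.1 161.5 273.8]
150 81 [513.5  49.3 159.3 589.3  87.1 189.7]
190 155 [514.7  57.5 191.2 595.7 111.3 228.9]
230 414 [519.7  75.8 233.1 595.  157.5 261.4]
255 327 [521.6  83.  255.5 594.1 135.7 271.3]
```

View pics/box.png

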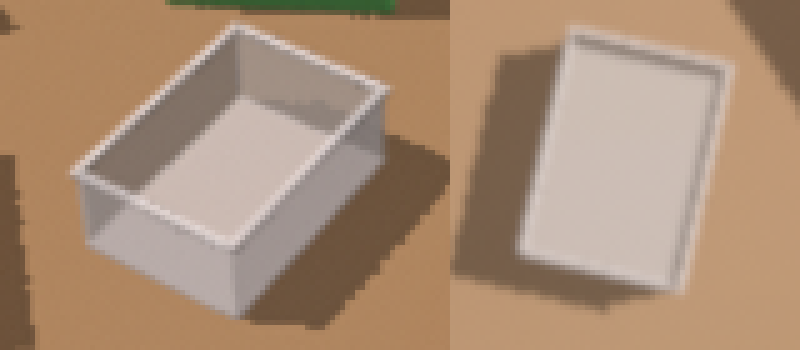

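The enlarged crop confirms it: clear, open, empty. The box is at about (565,-210) with yaw -14°. The stand yaw is -7.6°, with its origin near (570.5,196). I plan to grip the far wall with the tool leaning back, away from the jar, and drag the box under the mouth.

```bash
cat >> h.py <<'E'
np.set_printoptions(precision=4,suppress=True)
def target(yaw,lean):
    # tool y along box y (yaw), tool z down, leaning back toward -x by lean
    c,s=np.cos(yaw),np.sin(yaw)
    M=np.array([[-c,-s,0],[-s,c,0],[0,0,-1.]]).T
    return M@R.from_rotvec([0,-lean,0]).as_matrix()
def go(pos,M,grasp=True):
    """turn first (total, share), then shift in target axes (share); pos is of the grasp point if grasp"""
    o=env.get_obs(); C=rot(o["ee_rot"])
    tcp=np.array(pos)-(3*M[:,2] if grasp else 0)
    d=tcp-np.array(o["tcp_pos"])
    print("turn share",R.from_matrix(C.T@M).as_rotvec()/.5,"shift share (after turn)",M.T@d/400,"world mm",d,"t",o["t"])
E
python3 - <<'E'
from h import *
C=rot(env.get_obs()["ee_rot"]); M0=target(np.radians(-14),0); print("yaw only",R.from_matrix(C.T@M0).as_rotvec()/.5)
M=target(np.radians(-14),.7)
print(M)
go([502,-256,110],M); go([502,-256,57],M); print(M.T@[0,0,-53/400])
E
```

```text
yaw only [ 0.    -0.    -0.251]
[[-0.7421  0.2419  0.6251]
 [ 0.185   0.9703 -0.1559]
 [-0.6442  0.     -0.7648]]
turn share [-0.0878 -1.3982 -0.2406] shift share (after turn) [-0.732  -1.8676  0.9506] world mm [ 274.2311 -838.285  -102.1895] t 1.0
turn share [-0.0878 -1.3982 -0.2406] shift share (after turn) [-0.6466 -1.8676  1.0519] world mm [ 274.2311 -838.285  -155.1895] t 1.0
[0.0854 0.     0.1013]
```

Call:
drive_tool --plan '[[1,[0,0,0],[0,0,-0.25]],[1,[-0.049,-0.078,0],[0,0,0]],[1,[-0.049,-0.078,0],[0,0,0]],[1,[-0.049,-0.078,0],[0,0,0]],[1,[-0.049,-0.078,0],[0,0,0]],[1,[-0.049,-0.078,0],[0,0,0]],[1,[-0.049,-0.078,0],[0,0,0]],[1,[-0.049,-0.078,0],[0,0,0]],[1,[-0.049,-0.078,0],[0,0,0]],[1,[-0.049,-0.078,0],[0,0,0]],[1,[-0.049,-0.078,0],[0,0,0]],[1,[-0.049,-0.078,0],[0,0,0]]]' --squeeze 15

```text
t: 2.0
tcp_pos: [352.1, 195.9, 214.8]
ee_rot: [0.0, 0.122, 0.993, 0.0]
wrist_force: [0.0, 0.0, -0.3]
opening: 91.7
finger_force: 0.0
```

Call:
drive_tool --plan '[[1,[-0.049,-0.078,0],[0,0,0]],[1,[-0.049,-0.078,0],[0,0,0]],[1,[-0.049,-0.078,0],[0,0,0]],[1,[-0.049,-0.078,0],[0,0,0]],[1,[-0.049,-0.078,0],[0,0,0]],[1,[-0.049,-0.078,0],[0,0,0]],[1,[-0.049,-0.078,0],[0,0,0]],[1,[-0.049,-0.078,0],[0,0,0]],[1,[-0.049,-0.078,0],[0,0,0]],[1,[-0.049,-0.078,0],[0,0,0]],[1,[-0.049,-0.078,0],[0,0,0]],[1,[-0.049,-0.078,0],[0,0,0]]]'

```text
t: 3.0
tcp_pos: [489.6, -224.8, 214.6]
ee_rot: [0.0, 0.122, 0.992, -0.0]
wrist_force: [0.4, 0.7, -0.3]
opening: 91.9
finger_force: 0.0
```

Call:
drive_tool --plan '[[1,[-0.049,-0.078,0],[0,0,0]],[1,[0,0,0],[0,-0.233,0]],[1,[0,0,0],[0,-0.233,0]],[1,[0,0,0],[0,-0.233,0]],[1,[0,0,0],[0,-0.233,0]],[1,[0,0,0],[0,-0.233,0]],[1,[0,0,0],[0,-0.233,0]],[1,[0,0,0],[0,0,0]],[1,[0,0,0],[0,0,0]]]'

```text
t: 3.75
tcp_pos: [503.9, -252.6, 214.4]
ee_rot: [0.301, 0.113, 0.947, -0.029]
wrist_force: [-0.5, 0.1, 0.5]
opening: 91.6
finger_force: 0.0
```

```bash
python3 - <<'E'
from h import *
M=target(np.radians(-14),.7)
p=capture("top"); X=cloud(p); m=(p["range_z"]>0)&(abs(X[...,0]-567)<130)&(abs(X[...,1]+214)<110)&(X[...,2]>62)&(X[...,2]<78); print(m.sum(),cv2.minAreaRect(X[m][:,:2].astype(np.float32)))
print(env.get_obs()["tcp_pos"],rot(env.get_obs()["ee_rot"]))
go([502,-256,110],M); go([502,-256,57],M)
p=capture("wrist"); save("w1.png",p["pixels"])
X=cloud(p); m=(p["range_z"]>0)&(abs(X[...,0]-567)<130)&(abs(X[...,1]+214)<110)&(X[...,2]>60)&(X[...,2]<76); print(m.sum(),cv2.minAreaRect(X[m][:,:2].astype(np.float32)),X[m].min(0),X[m].max(0))
E
```

```text
228 ((564.2921142578125, -211.87628173828125), (126.06051635742188, 176.5342559814453), 75.94607543945312)
[ 504.773  -253.0575  214.9518] [[-0.7935  0.2306  0.5631]
 [ 0.1958  0.973  -0.1226]
 [-0.5762  0.0129 -0.8172]]
turn share [ 0.0347 -0.1719  0.0025] shift share (after turn) [ 0.1728 -0.0088  0.19  ] world mm [  -4.6483   -2.475  -102.6573] t 3.8
turn share [ 0.0347 -0.1719  0.0025] shift share (after turn) [ 0.2582 -0.0088  0.2913] world mm [  -4.6483   -2.475  -155.6573] t 3.8
5326 ((564.543212890625, -209.01483154296875), (126.30501556396484, 176.8496551513672), 75.64675903320312) [ 464.2356 -290.9598   60.0118] [ 664.22   -126.9817   70.0847]
```

View pics/w1.png

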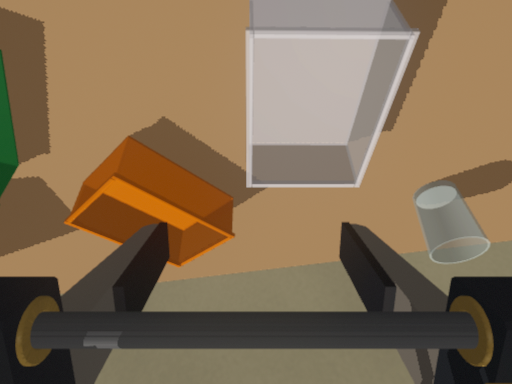

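The wrist view shows the clear box, its rim corners at (247,35), (413,35), (360,186) and (247,186). The wrist measurement of the box agrees with the top one.

Call:
drive_tool --plan '[[1,[0,0,0],[0.035,-0.17,0]],[1,[0.058,-0.002,0.064],[0,0,0]],[1,[0.057,-0.002,0.063],[0,0,0]],[1,[0.058,-0.002,0.063],[0,0,0]],[1,[0,0,0],[0,0,0]],[1,[0,0,0],[0,0,0]]]'

```text
t: 4.35
tcp_pos: [507.8, -246.0, 146.9]
ee_rot: [0.309, 0.113, 0.944, -0.032]
wrist_force: [0.5, -1.0, 0.4]
opening: 92.0
finger_force: 0.0
```

```bash
python3 - <<'E'
from h import *
M=target(np.radians(-14),.7)
o=env.get_obs();print(o["tcp_pos"],o["joint_positions"])
go([502,-256,57],M)
E
```

```text
[ 507.834  -246.0198  146.9228] [-0.5892  0.1596  2.2899  1.1678  0.2324 -3.0138]
turn share [ 0.0261 -0.1362  0.0037] shift share (after turn) [ 0.151  -0.0277  0.1592] world mm [ -7.7092  -9.5126 -87.6282] t 4.35
```

Leaning the body toward the robot runs joint 5 to near zero and joint 6 to its limit. I'll undo that and lean outward, gripping on the +x half of the far wall.

Call:
drive_tool --plan '[[1,[-0.049,0,-0.07],[0,0,0]],[1,[-0.049,0,-0.07],[0,0,0]],[1,[0,0,0],[0,0.2,0]],[1,[0,0,0],[0,0.2,0]],[1,[0,0,0],[0,0.2,0]],[1,[0,0,0],[0,0.2,0]],[1,[0,0,0],[0,0.2,0]],[1,[0,0,0],[0,0.2,0]],[1,[0,0,0],[0,0.2,0]],[1,[0,0,0],[0,0.2,0]],[1,[0,0,0],[0,0,0]]]'

```text
t: 5.27
tcp_pos: [514.4, -241.9, 192.8]
ee_rot: [-0.037, 0.109, 0.993, 0.016]
wrist_force: [-0.1, -0.3, -0.6]
opening: 91.9
finger_force: 0.0
```

```bash
python3 - <<'E'
from h import *
o=env.get_obs();print(o["tcp_pos"],o["joint_positions"])
g=np.array([564.4,-210,0])+55*np.array([.97,-.242,0])-60*np.array([.242,.97,0]);print(g)
for L in(-.5,-.6):
  M=target(np.radians(-14),L); g[2]=120; go(g,M); g[2]=57; go(g,M); print(M)
E
```

```text
[ 514.4403 -241.9483  192.8156] [-0.4457  0.3329  1.717   0.0058  1.172  -1.7994]
[ 603.23 -281.51    0.  ]
turn share [0.0311 0.8453 0.0595] shift share (after turn) [-0.2973 -0.0423  0.0375] world mm [ 90.1853 -39.9097 -70.1829] t 5.2667
turn share [0.0311 0.8453 0.0595] shift share (after turn) [-0.3728 -0.0423  0.1757] world mm [  90.1853  -39.9097 -133.1829] t 5.2667
[[-0.8515  0.2419 -0.4652]
 [ 0.2123  0.9703  0.116 ]
 [ 0.4794  0.     -0.8776]]
turn share [0.0282 1.0453 0.0613] shift share (after turn) [-0.3003 -0.0423  0.0076] world mm [ 90.4333 -39.9715 -70.3396] t 5.2667
turn share [0.0282 1.0453 0.0613] shift share (after turn) [-0.3892 -0.0423  0.1376] world mm [  90.4333  -39.9715 -133.3396] t 5.2667
[[-0.8008  0.2419 -0.5479]
 [ 0.1997  0.9703  0.1366]
 [ 0.5646  0.     -0.8253]]
```

Call:
drive_tool --plan '[[1,[0,0,0],[0.006,0.19,0.012]],[1,[0,0,0],[0.006,0.19,0.012]],[1,[0,0,0],[0.006,0.19,0.012]],[1,[0,0,0],[0.006,0.19,0.012]],[1,[0,0,0],[0.006,0.19,0.012]],[1,[-0.075,-0.011,0],[0,0,0]],[1,[-0.075,-0.011,0],[0,0,0]],[1,[-0.075,-0.011,0],[0,0,0]],[1,[0,0,0],[0,0,0]]]'

```text
t: 6.02
tcp_pos: [584.5, -272.9, 140.6]
ee_rot: [-0.269, 0.117, 0.955, 0.034]
wrist_force: [-0.6, 0.9, 0.1]
opening: 91.8
finger_force: 0.0
```

```bash
python3 - <<'E'
from h import *
o=env.get_obs();print(o["tcp_pos"],o["joint_positions"])
M=target(np.radians(-14),-.55); go([603,-281.5,57],M); print(M)
E
```

```text
[ 584.5028 -272.9057  140.5988] [-0.3963  0.781   1.1989 -0.0776  1.7058 -1.7118]
turn share [0.0044 0.0015 0.0013] shift share (after turn) [-0.1519 -0.0097  0.1445] world mm [ 20.0187  -8.9737 -81.0412] t 6.0167
[[-0.8272  0.2419 -0.5072]
 [ 0.2062  0.9703  0.1264]
 [ 0.5227  0.     -0.8525]]
```

Call:
drive_tool --plan '[[1,[-0.051,-0.003,0.048],[0,0,0]],[1,[-0.051,-0.003,0.048],[0,0,0]],[1,[-0.05,-0.003,0.048],[0,0,0]],[1,[0,0,0],[0,0,0]],[-1,[0,0,0],[0,0,0]],[-1,[0,0,0],[0,0,0]],[-1,[0,0,0],[0,0,0]],[-1,[0,0,0],[0,0,0]],[-1,[0,0,0],[0,0,0]],[-1,[0,0,0],[0,0,0]],[-1,[0,0,0],[0,0,0]],[-1,[0,0,0],[0,0,0]]]'

```text
t: 7.02
tcp_pos: [603.1, -279.3, 63.2]
ee_rot: [-0.27, 0.117, 0.955, 0.035]
wrist_force: [-0.8, -0.3, -0.3]
opening: 40.6
finger_force: 0.0
```

```bash
python3 - <<'E'
from h import *
o=env.get_obs();print(o["tcp_pos"],o["opening"],o["finger_force"],o["wrist_force"])
p=capture("top"); X=cloud(p); m=(p["range_z"]>0)&(X[...,0]>470)&(X[...,0]<560)&(abs(X[...,1]+214)<110)&(X[...,2]>62)&(X[...,2]<78); P=X[m]
print(P[:,0].min(),P[:,1].min(),P[:,1].max()); save("g.png",p["pixels"][150:240,250:360])
th=np.radians(-7.6); xd=np.array([np.cos(th),np.sin(th)]);yd=np.array([-np.sin(th),np.cos(th)])
c=np.array([570.5,196])-132*yd; g=c+55*xd-60*yd; print("box c",c,"grip",g)
M=target(th,-.55); go([*g,57],M); M0=target(np.radians(-14),-.55)
go([*(g-120*yd),57],M0); go([*(g-120*yd),57],M); print(M.T@[*yd,0]*120/400)
E
```

```text
[ 603.1497 -279.2728   63.1748] 40.62122538979796 0.0 [-0.8163 -0.2576 -0.3224]
515.0695348016902 -148.80397162370434 -136.79202320655452
box c [553.0422  65.1595] grip [599.6236  -1.5875]
turn share [ 0.1256 -0.0011 -0.1872] shift share (after turn) [0.0778 0.6869 0.0579] world mm [ -1.9599 277.4426  -3.4899] t 7.0667
turn share [ 0.0088 -0.0016  0.0032] shift share (after turn) [0.114  0.3733 0.0801] world mm [-17.8635 158.3248  -3.4899] t 7.0667
turn share [ 0.1256 -0.0011 -0.1872] shift share (after turn) [0.0778 0.3869 0.0579] world mm [-17.8307 158.4968  -3.4899] t 7.0667
[-0.   0.3 -0. ]
```

Call:
drive_tool --plan '[[-1,[0,0,0],[0,0,0]],[-1,[0,0,0],[0,0,0]],[-1,[0,0,0],[0,0,0]],[-1,[0,0,0],[0,0,0]],[-1,[0,0,0],[0,0,0]],[-1,[0,0,0],[0,0,0]],[-1,[0,0,0],[0,0,0]],[-1,[0,0,0],[0,0,0]],[-1,[0,0,0],[0,0,0]]]'

```text
t: 7.82
tcp_pos: [603.1, -279.3, 62.9]
ee_rot: [-0.27, 0.117, 0.955, 0.035]
wrist_force: [0.3, -0.5, -1.3]
opening: 5.5
finger_force: 15.0
```

Call:
drive_tool --plan '[[-1,[0,0,0],[0.042,0,-0.062]],[-1,[0,0,0],[0.042,0,-0.062]],[-1,[0,0,0],[0.042,0,-0.062]],[-1,[0.0103,0.0484,0.0063],[0,0,0]],[-1,[0.0103,0.0484,0.0063],[0,0,0]],[-1,[0.0103,0.0484,0.0063],[0,0,0]],[-1,[0.0103,0.0484,0.0063],[0,0,0]],[-1,[0.0103,0.0484,0.0063],[0,0,0]],[-1,[0.0103,0.0484,0.0063],[0,0,0]],[-1,[0.0103,0.0484,0.0063],[0,0,0]],[-1,[0.0103,0.0484,0.0063],[0,0,0]],[-1,[0,0,0],[0,0,0]]]'

```text
t: 8.82
tcp_pos: [584.9, -116.0, 63.1]
ee_rot: [-0.272, 0.063, 0.96, 0.018]
wrist_force: [0.3, 0.2, -1.3]
opening: 5.9
finger_force: 15.0
```

```bash
python3 - <<'E'
from h import *
o=env.get_obs();print(o["tcp_pos"],o["opening"],o["finger_force"],o["wrist_force"])
p=capture("scene"); t=capture("top"); X=cloud(p)
for q in (p,t):
  for f in cut_out(q,"box")[:6]:
    X=cloud(q);P=X[f["region"]&(q["range_z"]>0)];print(f["confidence"],f["point"],np.median(P,0)); P=P[(P[:,2]>60)&(P[:,2]<78)]
    if len(P)>20: print("   ",cv2.minAreaRect(P[:,:2].astype(np.float32)))
a=cv2.resize(p["pixels"][130:330,180:400],(440,400),interpolation=3);b=cv2.resize(t["pixels"][130:250,170:280],(360,400),interpolation=3)
save("drag.png",np.hstack([a,b]))
E
```

```text
[ 584.9153 -115.9508   63.0528] 5.874845882168342 15.00288337469101 [ 0.3127  0.1705 -1.3334]
0.7 [238.2, 134.9] [ 680.4772 -440.7323   20.307 ]
    ((690.4827880859375, -430.5444030761719), (180.36251831054688, 126.1268081665039), 31.46883773803711)
0.7 [185.7, 130.3] [ 492.6587 -585.7039   33.7944]
    ((516.9185180664062, -557.5099487304688), (199.1281280517578, 174.1857147216797), 54.93377685546875)
0.67 [230.4, 269.4] [532.8643 -42.377   28.8883]
    ((540.9339599609375, -49.116188049316406), (125.88973999023438, 177.73170471191406), 82.7510986328125)
0.67 [205.5, 349.3] [325.8063 186.6526  35.8468]
    ((319.7864990234375, 166.95968627929688), (177.73748779296875, 98.20726013183594), 23.9043025970459)
0.61 [178.7, 246.2] [ 313.4143 -208.7417   40.5542]
    ((290.0181884765625, -261.7530517578125), (204.73338317871094, 75.8871078491211), 69.20115661621094)
0.91 [208.9, 409.3] [ 492.7164 -598.0301    7.2173]
    ((490.9811096191406, -585.8192138671875), (127.4305419921875, 174.34414672851562), 53.929847717285156)
0.9 [161.3, 360.6] [ 692.0686 -441.8402    6.5734]
    ((687.7948608398438, -433.55712890625), (176.2841796875, 128.0978546142578), 31.013874053955078)
0.73 [262.6, 324.2] [ 300.1607 -283.8971    5.1931]
    ((307.3616943359375, -274.9199523925781), (125.97932434082031, 176.96217346191406), 14.517309188842773)
0.4 [182.4, 246.5] [589.3158  -3.041   66.2827]
    ((565.1504516601562, -1.8979911804199219), (15.7152738571167, 135.14810180664062), 80.787353515625)
```

View pics/drag.png

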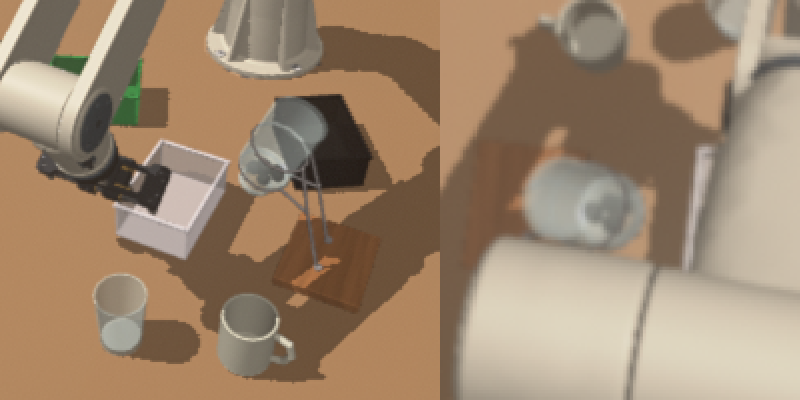

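The scene view shows the fingers holding the clear box's far wall at crop (150,185). The box is about 115 mm short of the jar. Before going further I'll check how high the arm runs near the jar.

```bash
python3 - <<'E'
from h import *
np.set_printoptions(precision=0,suppress=True)
print(env.get_obs()["joint_positions"])
for n in("scene","top"):
  p=capture(n);X=cloud(p)[p["range_z"]>0]
  for x in range(400,760,40):
    Q=X[(X[:,0]>=x)&(X[:,0]<x+40)&(X[:,1]>-330)&(X[:,1]<45)&(X[:,2]>75)]
    if len(Q)>5: print(n,x,len(Q),"z",np.percentile(Q[:,2],[2,50,98]),"y",np.percentile(Q[:,1],[2,98]), "y of z<330:",np.percentile(Q[Q[:,2]<330][:,1],[0,100]) if (Q[:,2]<330).any() else "")
th=np.radians(-7.6); M=target(th,-.55); print(M.T@[13,114,0]/.4)
E
```

```text
[-0.  1.  1. -0.  2. -2.]
scene 400 197 z [583. 607. 660.] y [-156.   44.] y of z<330: 
scene 440 1121 z [614. 669. 693.] y [-144.   41.] y of z<330: 
scene 480 1614 z [574. 653. 695.] y [-147.   41.] y of z<330: 
scene 520 1377 z [542. 610. 637.] y [-163.  -35.] y of z<330: 
scene 560 1388 z [503. 571. 599.] y [-155.  -44.] y of z<330: [-105. -105.]
scene 600 1609 z [172. 520. 557.] y [-168.  -54.] y of z<330: [-115.  -34.]
scene 640 2195 z [138. 464. 522.] y [-212.  -40.] y of z<330: [-226.  -33.]
scene 680 1190 z [160. 428. 486.] y [-190.  -48.] y of z<330: [-175.  -38.]
scene 720 1040 z [227. 417. 461.] y [-198.  -74.] y of z<330: [-158.  -49.]
top 400 1945 z [729. 749. 755.] y [-153.   41.] y of z<330: 
top 440 1628 z [661. 722. 750.] y [-149.   41.] y of z<330: 
top 480 914 z [612. 654. 703.] y [-158.   29.] y of z<330: 
top 520 779 z [574. 613. 639.] y [-165.  -41.] y of z<330: [3. 3.]
top 560 622 z [494. 575. 600.] y [-174.  -50.] y of z<330: [-212.   -5.]
top 600 694 z [176. 524. 559.] y [-220.  -59.] y of z<330: [-225.  -38.]
top 640 449 z [162. 500. 525.] y [-223.  -42.] y of z<330: [-227.  -39.]
top 680 411 z [288. 354. 487.] y [-193.  -71.] y of z<330: [-180.  -42.]
top 720 716 z [319. 402. 459.] y [-206.  -81.] y of z<330: [-179.  -41.]
[  5. 287.   3.]
```

Call:
drive_tool --plan '[[-1,[0.001,0.028,0.0006],[0,0,0]],[-1,[0.001,0.028,0.0006],[0,0,0]],[-1,[0.001,0.028,0.0006],[0,0,0]],[-1,[0.001,0.028,0.0006],[0,0,0]],[-1,[0.001,0.028,0.0006],[0,0,0]],[-1,[0.001,0.028,0.0006],[0,0,0]],[-1,[0,0,0],[0,0,0]]]'

```text
t: 9.7
tcp_pos: [591.7, -50.8, 63.0]
ee_rot: [-0.271, 0.063, 0.96, 0.018]
wrist_force: [0.8, -0.0, -1.0]
opening: 5.5
finger_force: 15.0
```

Call:
drive_tool --plan '[[-1,[0.001,0.024,0.0006],[0,0,0]],[-1,[0.001,0.024,0.0006],[0,0,0]],[-1,[0.001,0.024,0.0006],[0,0,0]],[-1,[0.001,0.024,0.0006],[0,0,0]],[-1,[0.001,0.022,0.0006],[0,0,0]],[-1,[0,0,0],[0,0,0]],[-1,[0,0,0],[0,0,0]]]'

```text
t: 10.28
tcp_pos: [595.5, -5.9, 62.9]
ee_rot: [-0.271, 0.064, 0.96, 0.018]
wrist_force: [-0.1, -0.6, -0.3]
opening: 5.9
finger_force: 15.0
```

```bash
python3 - <<'E'
from h import *
o=env.get_obs();print(o["tcp_pos"],o["opening"],o["finger_force"],o["wrist_force"])
p=capture("scene"); X=cloud(p)
for f in cut_out(p,"box"):
    P=X[f["region"]&(p["range_z"]>0)]; m=np.median(P,0)
    if abs(m[1]-65)<60 and m[0]>450:
        print(f["confidence"],f["point"],m,np.percentile(P,[1,99],axis=0)); P=P[(P[:,2]>62)&(P[:,2]<74)]
        print(cv2.minAreaRect(P[:,:2].astype(np.float32)))
m2=(p["range_z"]>0)&(abs(X[...,0]-570)<120)&(X[...,1]>130)&(X[...,1]<290)&(X[...,2]>13)&(X[...,2]<25)
print(cv2.minAreaRect(X[m2][:,:2].astype(np.float32)))
save("under.png",cv2.resize(p["pixels"][140:300,230:400],(680,600),interpolation=3)[:600])
E
```

```text
[595.4585  -5.8645  62.8763] 5.937955994468816 15.00122845172882 [-0.0907 -0.5705 -0.2692]
0.62 [246.8, 299.9] [568.6022  68.9566  24.0189] [[459.0688  -8.1151  -1.1062]
 [642.4206 129.4089  70.269 ]]
((550.171142578125, 60.893470764160156), (125.83983612060547, 180.22364807128906), 82.57147979736328)
((567.680908203125, 195.0766143798828), (152.72720336914062, 160.7261199951172), 82.4038314819336)
```

View pics/under.png

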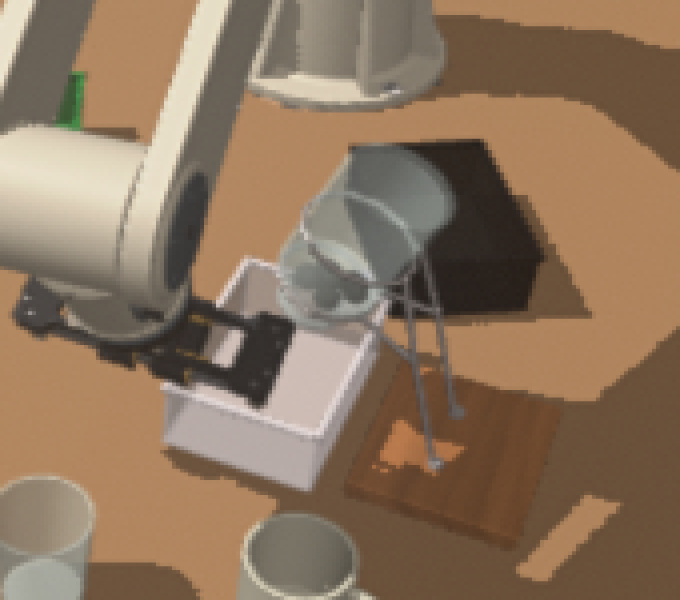

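The box is under the mouth. At about stand (-2.5,-136.5) it is a few mm short, so I'll nudge it 5 mm, release and back out along the tool axis.

Call:
drive_tool --plan '[[-1,[0,0.013,0],[0,0,0]],[-1,[0,0,0],[0,0,0]],[-0.55,[0,0,0],[0,0,0]],[-0.55,[0,0,0],[0,0,0]],[-0.55,[0,0,0],[0,0,0]],[-0.55,[0,0,0],[0,0,0]],[-0.55,[0,0,0],[0,0,0]],[-0.55,[0,0,-0.04],[0,0,0]],[-0.55,[0,0,-0.07],[0,0,0]],[-0.55,[0,0,-0.1],[0,0,0]],[-0.55,[0,0,-0.1],[0,0,0]],[-0.55,[0,0,-0.1],[0,0,0]]]'

```text
t: 11.38
tcp_pos: [681.7, -12.9, 204.5]
ee_rot: [-0.271, 0.064, 0.96, 0.018]
wrist_force: [1.3, -0.2, -0.8]
opening: 20.6
finger_force: 0.0
```

Call:
drive_tool --plan '[[-1,[0,0,-0.06],[0,0,0]],[-1,[0,0,0],[0,-0.22,0]],[-1,[0,0,0],[0,-0.22,0]],[-1,[0,0,0],[0,-0.22,0]],[-1,[0,0,0],[0,-0.22,0]],[-1,[0,0,0],[0,-0.22,0]],[-1,[0,0,0],[0,0,0]]]'

```text
t: 11.97
tcp_pos: [689.9, -14.0, 223.4]
ee_rot: [0.001, 0.066, 0.998, -0.0]
wrist_force: [1.1, -0.2, -0.1]
opening: 0.3
finger_force: 0.0
```

```bash
python3 - <<'E'
from h import *
o=env.get_obs();print(o["tcp_pos"],o["opening"],o["joint_positions"])
M=target(np.radians(-7.6),0); go([640.3,106.3,240],M,False)
p=capture("scene"); X=cloud(p)
for f in cut_out(p,"box"):
    P=X[f["region"]&(p["range_z"]>0)]; m=np.median(P,0)
    if abs(m[1]-65)<60 and m[0]>450:
        P=P[(P[:,2]>62)&(P[:,2]<74)]; print(cv2.minAreaRect(P[:,:2].astype(np.float32)))
E
```

```text
[689.8745 -13.996  223.389 ] 0.3039470787074393 [-0.0221  0.4452  1.4742 -0.0008  1.22   -1.4599]
turn share [-0.001   0.0045 -0.    ] shift share (after turn) [ 0.1626  0.2817 -0.0415] world mm [-49.5745 120.296   16.611 ] t 11.9667
((553.615478515625, 63.99668884277344), (127.02885437011719, 174.7926025390625), 82.44422149658203)
```

Call:
drive_tool --plan '[[-1,[0.0407,0.0704,-0.0104],[0,0,0]],[-1,[0.0407,0.0704,-0.0104],[0,0,0]],[-1,[0.0407,0.0704,-0.0104],[0,0,0]],[-1,[0.0407,0.0704,-0.0104],[0,0,0]],[-1,[0.02,0,0],[0,0,0]],[-1,[0.02,0,0],[0,0,0]],[-1,[0,0,0],[0,0,0]],[-1,[0,0,0],[0,0,0]]]'

```text
t: 12.73
tcp_pos: [628.9, 107.2, 239.6]
ee_rot: [-0.001, 0.067, 0.998, -0.0]
wrist_force: [-0.1, 0.7, -0.4]
opening: 0.4
finger_force: 0.0
```

Call:
drive_tool --plan '[[-1,[0.005,0,0],[0,0,0]],[-1,[0.005,0,0],[0,0,0]],[-1,[0.005,0,0],[0,0,0]],[-1,[0.005,0,0],[0,0,0]],[-1,[0.005,0,0],[0,0,0]],[-1,[0.005,0,0],[0,0,0]],[-1,[0.005,0,0],[0,0,0]],[-1,[0,0,0],[0,0,0]],[-1,[0,0,0],[0,0,0]]]'

```text
t: 13.48
tcp_pos: [614.3, 110.0, 240.0]
ee_rot: [-0.0, 0.066, 0.998, -0.0]
wrist_force: [0.9, 0.9, -0.3]
opening: 0.3
finger_force: 0.0
```

Call:
drive_tool --plan '[[-1,[0.004,0,0],[0,0,0]],[-1,[0.004,0,0],[0,0,0]],[-1,[0.004,0,0],[0,0,0]],[-1,[0.002,0,0],[0,0,0]],[-1,[0,0,0],[0,0,0]],[-1,[0,0,0],[0,0,0]]]'

```text
t: 13.98
tcp_pos: [609.1, 110.6, 240.0]
ee_rot: [0.0, 0.066, 0.998, -0.0]
wrist_force: [0.7, -0.6, -0.3]
opening: 0.4
finger_force: 1.0
```

Call:
drive_tool --plan '[[-1,[0.004,0,0],[0,0,0]],[-1,[0.004,0,0],[0,0,0]],[-1,[0.002,0,0],[0,0,0]],[-1,[0,0,0],[0,0,0]],[-1,[0,0,0],[0,0,0]]]'

```text
t: 14.4
tcp_pos: [606.1, 111.1, 240.1]
ee_rot: [0.001, 0.067, 0.998, -0.0]
wrist_force: [7.3, -1.4, -2.8]
opening: 0.6
finger_force: 3.6
```

Call:
drive_tool --plan '[[-1,[-0.05,0,0],[0,0,0]],[-1,[-0.06,0,0],[0,0,0]],[-1,[0,0,0],[0,0,0]],[-1,[0,0,0],[0,0,0]],[-1,[0,0,0],[0,0,0]]]'

```text
t: 14.82
tcp_pos: [647.4, 105.3, 239.4]
ee_rot: [-0.001, 0.067, 0.998, -0.0]
wrist_force: [-0.5, 0.1, 0.0]
opening: 0.4
finger_force: 0.0
```

Call:
drive_tool --plan '[[-1,[0.04,0,0],[0,0,0]]]'

```text
t: 14.9
tcp_pos: [633.1, 107.3, 239.5]
ee_rot: [-0.0, 0.067, 0.998, -0.0]
wrist_force: [-1.3, -0.5, 1.0]
opening: 0.6
finger_force: 0.0
```

Call:
drive_tool --plan '[[-1,[0.04,0,0],[0,0,0]]]'

```text
t: 14.98
tcp_pos: [615.5, 109.6, 239.5]
ee_rot: [-0.001, 0.067, 0.998, -0.0]
wrist_force: [0.0, -0.1, -0.7]
opening: 0.5
finger_force: 0.0
```

Call:
drive_tool --plan '[[-1,[-0.04,0,0],[0,0,0]]]'

```text
t: 15.07
tcp_pos: [627.0, 108.0, 239.6]
ee_rot: [-0.003, 0.066, 0.998, -0.0]
wrist_force: [0.7, -0.1, 0.1]
opening: 0.6
finger_force: 0.0
```

Call:
drive_tool --plan '[[-1,[-0.04,0,0],[0,0,0]]]'

```text
t: 15.15
tcp_pos: [646.4, 105.8, 240.3]
ee_rot: [-0.001, 0.066, 0.998, -0.0]
wrist_force: [0.0, 0.5, 0.2]
opening: 0.3
finger_force: 0.0
```

Call:
drive_tool --plan '[[-1,[0,0,0],[0,0,0]]]'

```text
t: 15.23
tcp_pos: [649.2, 105.3, 240.2]
ee_rot: [0.0, 0.066, 0.998, -0.0]
wrist_force: [-0.3, -0.0, -0.3]
opening: 0.7
finger_force: 0.0
```

Call:
drive_tool --plan '[[-1,[0,0,0],[0,0,0]]]'

```text
t: 15.32
tcp_pos: [647.6, 105.4, 239.7]
ee_rot: [-0.001, 0.067, 0.998, -0.0]
wrist_force: [-0.1, -1.0, -0.2]
opening: 0.5
finger_force: 0.0
```

Call:
drive_tool --plan '[[-1,[0.036,0,0],[0,0,0]],[-1,[0,0,0],[0,0,0]],[-1,[0,0,0],[0,0,0]],[-1,[0,0,0],[0,0,0]]]'

```text
t: 15.65
tcp_pos: [634.0, 107.3, 240.1]
ee_rot: [-0.0, 0.066, 0.998, -0.0]
wrist_force: [-0.1, 0.5, -0.4]
opening: 0.3
finger_force: 0.0
```

Call:
drive_tool --plan '[[-1,[0.0375,0,0],[0,0,0]],[-1,[0.0375,0,0],[0,0,0]]]'

```text
t: 15.82
tcp_pos: [605.1, 111.1, 239.8]
ee_rot: [0.0, 0.067, 0.998, -0.0]
wrist_force: [6.9, -1.3, -1.9]
opening: 0.5
finger_force: 4.8
```

Call:
drive_tool --plan '[[-1,[-0.0375,0,0],[0,0,0]],[-1,[-0.0375,0,0],[0,0,0]],[-1,[0,0,0],[0,0,0]],[-1,[0,0,0],[0,0,0]],[-1,[0,0,0],[0,0,0]],[-1,[0,0,0],[0,0,0]]]'

```text
t: 16.32
tcp_pos: [633.6, 107.3, 239.7]
ee_rot: [-0.001, 0.067, 0.998, -0.0]
wrist_force: [-0.4, 0.2, 0.3]
opening: 0.8
finger_force: 0.0
```

```bash
cat > see.py <<'E'
from h import *
import sys
p=capture("scene"); save(sys.argv[1],cv2.resize(p["pixels"][140:300,230:400],(640,600),interpolation=3))
for f in look_for(p,"pebble0")[:6]: print(f)
E
python3 see.py k1.png
```

```text
{'point': [212.9, 313.9], 'confidence': 0.35}
```

View pics/k1.png

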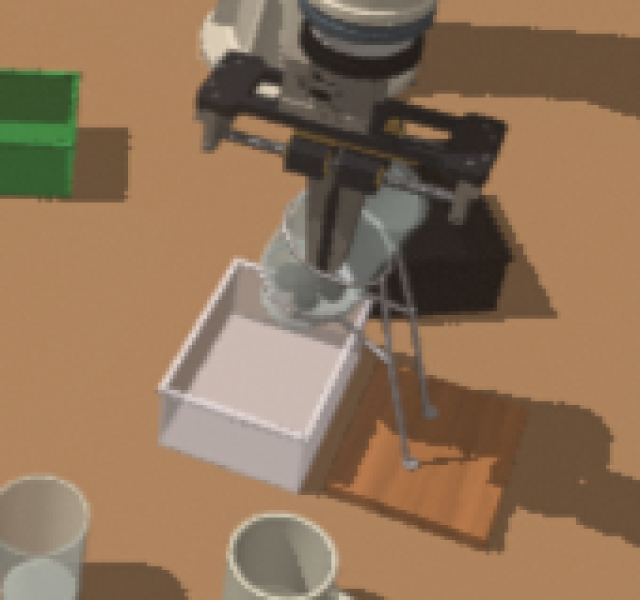

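The box sits under the mouth and is empty. The pebbles are still in the neck at (320,290). I'll knock slightly deeper.

Call:
drive_tool --plan '[[-1,[0.0395,0,0],[0,0,0]],[-1,[0.0395,0,0],[0,0,0]]]'

```text
t: 16.58
tcp_pos: [603.3, 111.3, 239.8]
ee_rot: [0.001, 0.067, 0.998, -0.0]
wrist_force: [12.6, -1.4, -4.3]
opening: 0.6
finger_force: 6.0
```

Call:
drive_tool --plan '[[-1,[-0.0395,0,0],[0,0,0]],[-1,[-0.0395,0,0],[0,0,0]],[-1,[0,0,0],[0,0,0]],[-1,[0,0,0],[0,0,0]],[-1,[0,0,0],[0,0,0]],[-1,[0,0,0],[0,0,0]],[-1,[0,0,0],[0,0,0]],[-1,[0,0,0],[0,0,0]]]'

```text
t: 17.25
tcp_pos: [633.8, 107.3, 239.9]
ee_rot: [-0.0, 0.066, 0.998, -0.0]
wrist_force: [-1.4, -0.1, -0.8]
opening: 0.7
finger_force: 0.0
```

```bash
cat > see.py <<'E'
from h import *
import sys
p=capture("scene"); save(sys.argv[1],cv2.resize(p["pixels"][140:300,230:400],(640,600),interpolation=3))
for n in("scene","top"):
    q=p if n=="scene" else capture("top")
    for f in look_for(q,"pebble0")[:6]: print(n,f)
ref=cv2.cvtColor(cv2.imread("pics/k1.png"),cv2.COLOR_BGR2RGB).astype(int); now=cv2.resize(p["pixels"][140:300,230:400],(640,600),interpolation=3).astype(int)
d=(abs(now-ref).sum(2)>60).astype(np.uint8)
n,l,s,c=cv2.connectedComponentsWithStats(d)
for i in range(1,n):
    if s[i,4]>60: print("diff",s[i],c[i])
E
python3 see.py k2.png
```

Call:
drive_tool --plan '[[-1,[0.039,0,0],[0,0,0]],[-1,[0.039,0,0],[0,0,0]],[-1,[-0.039,0,0],[0,0,0]],[-1,[-0.039,0,0],[0,0,0]],[-1,[0,0,0],[0,0,0]],[-1,[0,0,0],[0,0,0]],[-1,[0,0,0],[0,0,0]],[-1,[0,0,0],[0,0,0]],[-1,[0,0,0],[0,0,0]]]'

```text
t: 18.2
tcp_pos: [633.6, 107.3, 239.8]
ee_rot: [-0.001, 0.066, 0.998, -0.0]
wrist_force: [0.1, -0.8, -0.6]
opening: 0.2
finger_force: 0.0
```

```bash
python3 see.py k3.png
```

Call:
drive_tool --plan '[[-1,[-0.024,0,0],[0,0,0]],[-1,[0,0,0],[0,0,0]],[-1,[0,0,0],[0,0,0]]]'

```text
t: 18.65
tcp_pos: [644.3, 105.9, 239.7]
ee_rot: [-0.0, 0.067, 0.998, -0.0]
wrist_force: [-0.2, 0.1, -0.5]
opening: 0.7
finger_force: 0.0
```

Call:
drive_tool --plan '[[-1,[0.05,0,0],[0,0,0]],[-1,[0.05,0,0],[0,0,0]]]'

```text
t: 18.82
tcp_pos: [604.5, 111.1, 239.5]
ee_rot: [0.0, 0.067, 0.998, -0.0]
wrist_force: [8.5, -1.0, -1.8]
opening: 0.6
finger_force: 5.0
```

Call:
drive_tool --plan '[[-1,[-0.05,0,0],[0,0,0]],[-1,[-0.05,0,0],[0,0,0]],[-1,[0,0,0],[0,0,0]],[-1,[0,0,0],[0,0,0]],[-1,[0,0,0],[0,0,0]],[-1,[0,0,0],[0,0,0]],[-1,[0,0,0],[0,0,0]],[-1,[0,0,0],[0,0,0]]]'

```text
t: 19.48
tcp_pos: [643.3, 106.1, 239.9]
ee_rot: [-0.0, 0.066, 0.998, -0.0]
wrist_force: [-1.2, -0.2, 0.0]
opening: 0.4
finger_force: 0.0
```

```bash
python3 see.py k4.png
```

```text
diff [ 282    0  155   90 3949] [349.5652  36.4409]
diff [ 305   19  106   48 1756] [354.422   49.7591]
diff [222  48  61  35 730] [253.311   62.4384]
diff [ 233   82  132   64 2628] [290.1092 118.7062]
diff [282  90  49  19 468] [311.2308 100.0256]
diff [188  94  42  67 905] [201.4188 126.2177]
diff [ 373   97  136   38 1496] [443.244  114.3068]
diff [ 380  120   72   26 1080] [415.638  132.5083]
diff [ 218  127  124  154 2712] [279.4443 184.7541]
diff [377 154  37  15 245] [397.1755 161.4939]
diff [384 180  30  11 183] [399.6721 184.7158]
diff [456 180  29  15 239] [469.3431 188.3138]
diff [421 184  31  29 558] [437.6254 196.3943]
diff [339 188  37  18 311] [357.283 195.91 ]
diff [377 191  48  15 323] [402.4272 196.9783]
diff [467 199  11   8  80] [472.   202.15]
diff [316 218   7  22  93] [319.2258 229.5161]
diff [444 218  15  15 160] [451.4812 226.0125]
diff [599 469  41  19 359] [619.5125 478.0501]
diff [486 484  15  11 129] [493.     489.2326]
diff [ 512  506  128   49 1394] [576.4311 529.1894]
```

Call:
drive_tool --plan '[[-1,[0.051,0,0],[0,0,0]],[-1,[0.051,0,0],[0,0,0]],[-1,[-0.051,0,0],[0,0,0]],[-1,[-0.051,0,0],[0,0,0]],[-1,[0,0,0],[0,0,0]],[-1,[0,0,0],[0,0,0]],[-1,[0,0,0],[0,0,0]],[-1,[0,0,0],[0,0,0]],[-1,[0,0,0],[0,0,0]]]'

```text
t: 20.43
tcp_pos: [643.1, 106.1, 239.8]
ee_rot: [-0.0, 0.066, 0.998, -0.0]
wrist_force: [0.7, 0.1, -0.4]
opening: 0.6
finger_force: 0.0
```

```bash
sed -i 's/if s\[i,4\]>60/if s[i,4]>60 and c[i][1]>240 and c[i][0]<480/' see.py; python3 see.py k5.png
```

```text
scene {'point': [235.3, 283.4], 'confidence': 0.51}
scene {'point': [213.9, 318.6], 'confidence': 0.35}
diff [218 319  31  26 600] [233.3883 332.5233]
diff [196 356  30  34 761] [210.6636 372.0013]
diff [279 397  34  27 751] [295.4288 409.9161]
diff [237 439  34  30 765] [252.7307 453.    ]
```

Call:
drive_tool --plan '[[-1,[0.051,0,0],[0,0,0]],[-1,[0.051,0,0],[0,0,0]],[-1,[-0.051,0,0],[0,0,0]],[-1,[-0.051,0,0],[0,0,0]],[-1,[0,0,0],[0,0,0]],[-1,[0,0,0],[0,0,0]],[-1,[0,0,0],[0,0,0]],[-1,[0,0,0],[0,0,0]],[-1,[0,0,0],[0,0,0]]]'

```text
t: 21.38
tcp_pos: [643.1, 106.0, 239.8]
ee_rot: [-0.001, 0.066, 0.998, -0.0]
wrist_force: [0.4, -0.4, -0.2]
opening: 0.4
finger_force: 0.0
```

```bash
python3 see.py k6.png
```

```text
diff [218 322  31  27 639] [233.6197 334.579 ]
diff [196 360  30  30 705] [210.8454 373.6199]
diff [283 405  33  30 675] [299.4296 419.1941]
diff [237 439  31  29 698] [252.2765 452.5272]
```

View pics/k6.png

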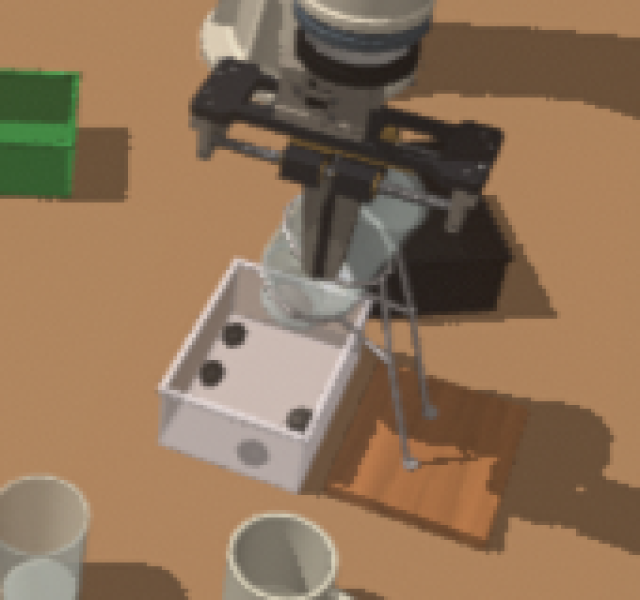

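All four pebbles are in the box at (233,335), (211,373), (299,419) and (252,453), the last one seen through the clear wall. The neck is empty and the gripper is clear of the jar.

```bash
python3 -c "
from station import job; print(job.finish_job())"
```

```text
the job is handed in; nothing more can be done
None
```

The job is handed in: all four pebbles dropped into the clear box, which stands flat under the jar, after five light knocks plus one more before I had seen they were out; I did not re-measure the mug, tumbler and capped jar at the end, but no move went near them.

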